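# Lock the cassette carrier

### The arm

A 6-joint arm with a two-finger parallel gripper is mounted at the origin on the work surface; the furniture and walls round the work are solid. World frame = base frame: x ahead of the robot, y to its left, z up, the work surface at z = 0. Lengths are in m, angles in rad, forces in N, time in s.
With the tool pointing down it reaches from about 0.375 to 0.975 m from the base axis. Payload 3.8 kg.
Tool frame: the origin (TCP) lies on the centre line of the jaws, within the pads' length; the fingertips stand 17 mm ahead of it and the grasp point (between the pads) lies 2 mm behind it (bot.tip_extent is the distance from the TCP to the fingertips, in m); z points along the fingers, y is the line along which they close (so a half turn about z gives the same grasp; the last joint's range is limited). The gripper opens to 85 mm and grips with 20 to 120 N. Pads are 22 mm wide; open, the fingers measure 114 mm over their backs; the gripper's body (76 mm by 85 mm) begins 54 mm behind the grasp point. The pads swing forward as they close: fully open they stand 13 mm farther back than shut.
Start: joints at [1.177, 0.264, 1.604, -0, 1.274, -0.037], TCP at [0.236, 0.632, 0.248] pointing down, gripper open.
Joint ranges: [-2.63, 2.63], [-0.94, 2.18], [0.31, 2.57], [-1.31, 4.45], [0, 2.66], [-2.55, 2.55]. Speed limits (rad/s): [2.57, 2.57, 3.14, 3.14, 3.14, 3.14].

### API

Orientations are given as a rotation vector (axis times angle).
In Python, from workcell import readout, read_camera, finish_job, bot gives the robot as it stands.
- The arm moves only by the tool jog_arm, never from a script. Its argument "deltas" is one flat list of numbers, 7 for each row, row after row: the shift along the tool's x, y, z in m, then the turn, a rotation vector about the tool's x, y, z in degrees, then the gripper command: -1 is shut, 1 is fully open, values between are in proportion. A call has 1 to 8 rows; each row is the pose to reach, as a shift and turn from the pose commanded when the call began, along the tool's axes at that moment; what a row does not reach only later rows make up. A row lasts 1/10 s, in which the tool goes at most 50 mm and 8.59 degrees, less where a joint would pass 70% of its speed; a pose out of reach is approached as far as the arm can. A call with a gripper value outside its range is refused whole. The fingers move at their own pace and stop on an object; "squeeze" is the grip in N (left out, the last holds). Time passes only in rows, so rows that repeat a pose let the fingers close. It gives the time, the measured TCP pose, the force, the opening and the grip force at its end, in the units of the state.
- readout.read_state(): the state, without advancing time (a new reading comes with each control period).
- read_camera(name): name is "side" or "top" or "wrist"; returns a dict with "color" (400x640x3 uint8, blue, green, red), "fx", "fy", "cx", "cy" (pixels), "dist" ([k1, k2, p1, p2, k3] as OpenCV has them; the pictures are not rectified), "origin" and "attitude" of the camera in the world. Camera axes: x right, y down, z forward; pixel columns grow to the right and rows downward; lengths in m; the calibration is good to about 2 mm. A picture is of the moment at which its call begins. There is no depth.
- finish_job(): hands the job in; it is judged then, once.
The state is a dict: "time": time; "q": joint angles; "joint_vel": joint speeds; "joint_torque": joint torques, N m; "tool_pos": TCP position; "tcp_rot": TCP orientation; "wrist_force": force on the tool from outside, world axes, zero at the start; "torque": the same for the moment, N m; "width": opening from 0.0 (shut) to 1.0 (fully open); "grip_force": force on a finger pad.
Only numpy, scipy, OpenCV 4.12 (cv2) and the standard library are available. Lean on these libraries where they do the work, as an engineer would, in place of code of your own. Each camera call takes 0.05 s, during which the arm holds its last target. There are 200 camera calls.

### The job

Lock the loaded cassette carrier for transport. Turn its three pointer dials to the code 5-2-6 (left, middle, right; the marks are counted clockwise from the long one, which is 1), then swing the raised keeper bar down until it clicks fully shut, and finally turn the left dial back to mark 1 so that the bar is locked in, leaving the other two dials on their code and the two jars at the right where they stand.

Things in the scene. Friction and masses are not known exactly. Their poses are not given: they have to be found in the camera images.
- carrier: Grey carrier 150x284x58 mm, fixed on the bench, long side to the robot. Origin: bench level, 88 mm behind its front edge, mid-length; x to its rear, y to its left, z up. Front: lock housing with a flat aluminium deck 94x258 mm, top 44 mm high, three black pointer dials in a row along y, 84 mm apart, 42 mm in front of the origin. Behind: a channel of green cassettes, and the steel keeper bar.
- dial_left (a joint): Turn of the left dial: 0 = pointer on mark 1, growing clockwise from above by 0.785 (45 degrees) a mark; mark 5 reads 3.142. Stops just outside marks 1 and 7 (-0.10 and 4.81). A detent pulls it onto the nearest mark and holds it there when let go, if left within 0.25 of it; it may start half-way between two. Needs about 4 to 6 N, sideways on the pointer arm.
- dial_middle (a joint): Turn of the middle dial: 0 = pointer on mark 1, growing clockwise from above by 0.785 (45 degrees) a mark; mark 2 reads 0.785. Stops just outside marks 1 and 7 (-0.10 and 4.81). A detent pulls it onto the nearest mark and holds it there when let go, if left within 0.25 of it; it may start half-way between two. Needs about 4 to 6 N, sideways on the pointer arm.
- dial_right (a joint): Turn of the right dial: 0 = pointer on mark 1, growing clockwise from above by 0.785 (45 degrees) a mark; mark 6 reads 3.927. Stops just outside marks 1 and 7 (-0.10 and 4.81). A detent pulls it onto the nearest mark and holds it there when let go, if left within 0.25 of it; it may start half-way between two. Needs about 4 to 6 N, sideways on the pointer arm.
- dial_left_axis (a point): Point on the left dial's axis, at the deck's surface (44 mm above the bench). Axes as the carrier's. Knob: hub 29 mm across, and a pointer arm 10 mm wide that reaches 34 mm from the axis, both from 2 to 22 mm above the deck, white line on top. Push the arm's flank near its end to turn it. Seen from above, on mark m the arm points 45 x m degrees clockwise from the carrier's +x: mark 2 is right, 4 to the front, 6 left.
- dial_middle_axis (a point): Point on the middle dial's axis, at the deck's surface (44 mm above the bench). Axes as the carrier's. Same knob and scale as the left dial: seven black tick marks round it, none at the rear, where a slot for the bar's hook is. The long tick, rear right of the axis, is mark 1; the last, rear left, is mark 7.
- dial_right_axis (a point): Point on the right dial's axis, at the deck's surface (44 mm above the bench). Axes as the carrier's. Same knob and scale as the left dial.
- keeper (a joint): Angle of the keeper bar: 0 = fully shut (level, lying on the deck's rear edge), 1.57 = upright, end stop 2.0 (leaning back). It stays where it is left; about 2 N at the bar moves it. Its three hooks enter the deck's slots only while all three dials are on the code, otherwise it stops at about 0.23. A spring catch resists from about 0.15 down and takes about 4 to 8 N at the pad, then holds it shut.
- keeper_hinge (a point): Middle of the bar's hinge line, 94 mm behind the dial row, 50 mm above the bench; the line runs along the carrier's y. Shut, the bar reaches 60 mm from it toward the front.
- keeper_pad (a point): Middle of the black rubber pad (56x10 mm) near the left end of the keeper's front bar (14 mm wide, 274 mm long, 8 mm thick), on its outer face: 95 mm to the left of mid-length, 53 mm from the hinge line along the bar, 6.5 mm outward. The outer face looks up when shut, to the rear when upright. Reach behind the raised bar here, draw it forward and over, then press the pad down; the tall cabinet stands behind the bar's right half.
- big_jar: White screw-lid specimen jar, 56 mm across, 72 mm high, at the right of the carrier; origin at its foot. Stays where it is.
- blue_jar: White specimen jar with a blue screw lid, 47 mm across, 60 mm high, at the right, nearer the robot; origin at its foot. Stays where it is.

How it is judged:
By the outcome, as a careful person would: the job done as asked, in the order asked, and still so for the second after the job is handed in, with the robot touching nothing.
It also fails if it takes over 59 s, if anything falls off the work surface, if the arm or the gripper's body presses on something with over 40 N, if the wrist force passes 120 N, or if a joint passes its speed limit or range.

## Working session

There is one attempt and no reset: what is moved stays moved. The work goes in short steps, Python scripts to look and compute and a tool call to move; the robot and the scene stay as the last step left them, time stands still between calls to the robot, and variables do not carry over. Pictures are saved under pics/ and viewed, at most 10 in all, crops included, and the job is handed in when it is done.

Besides the shell and the picture viewer there is one more tool, called after "Emit:" as name(argument=value, ...) on one line, values as JSON. jog_arm: Moves the arm, as the interface text tells. Its arguments: {"type":"object","properties":{"deltas":{"type":"array"},"squeeze":{"type":"number"}},"required":["deltas"]}

```bash
mkdir -p pics; ls; python3 - <<'E'
from workcell import readout, read_camera, bot
import cv2,numpy as np
s=readout.read_state();print(s['time'],s['tool_pos'],s['tcp_rot'],s['width'],s['wrist_force'])
for n in ['top','side']:
    c=read_camera(n);cv2.imwrite(f'pics/{n}0.png',c['color'])
    print(n,{k:np.round(c[k],4).tolist() for k in c if k!='color'})
print([a for a in dir(bot) if a[0]!='_'])
E
```

```text
pics
0.0 [0.23547472 0.63185161 0.24692866] [-0.55737597 -3.09125912  0.00350449] 0.9976674596054577 [ 0.266918    0.13488836 -0.14604954]
top {'fx': 369.0881, 'fy': 369.0881, 'cx': 315.5238, 'cy': 190.8627, 'dist': [-0.0462, 0.0, 0.0, 0.0, 0.0], 'origin': [0.2774, -0.0649, 0.9156], 'attitude': [-2.1685, 2.0411, -0.229]}
side {'fx': 367.6033, 'fy': 367.6033, 'cx': 316.6374, 'cy': 202.3827, 'dist': [-0.0542, 0.0, 0.0, 0.0, 0.0], 'origin': [0.3143, 0.5381, 0.6563], 'attitude': [-0.3423, 2.7646, -1.2342]}
['MotionError', 'tip_extent']
```

View pics/top0.png

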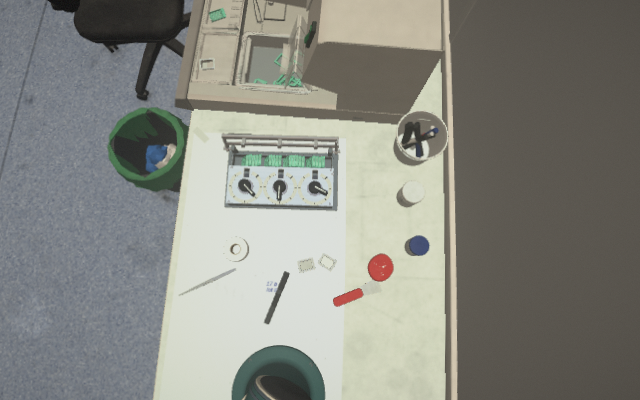

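View pics/side0.png

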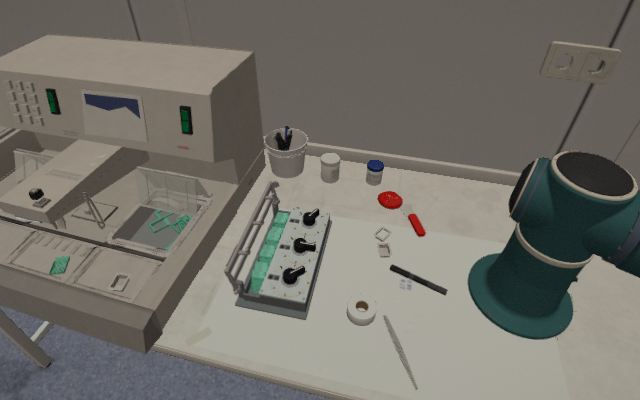

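The top view shows the carrier at about (225–338, 133–210), with dials near (246,187), (280,187) and (317,187). The keeper is raised at the rear, around row 140, with the cabinet behind it. I'll enlarge both views.

```bash
python3 - <<'E'
import cv2,numpy as np
a=cv2.imread('pics/top0.png')[125:217,215:345]
b=cv2.imread('pics/side0.png')[180:315,225:345]
a=cv2.resize(a,None,fx=6,fy=6,interpolation=cv2.INTER_CUBIC)
b=cv2.resize(b,None,fx=4.4,fy=4.4,interpolation=cv2.INTER_CUBIC)
cv2.imwrite('pics/a.png',a);cv2.imwrite('pics/b.png',b)
E
```

```text
(no output)
```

View pics/a.png

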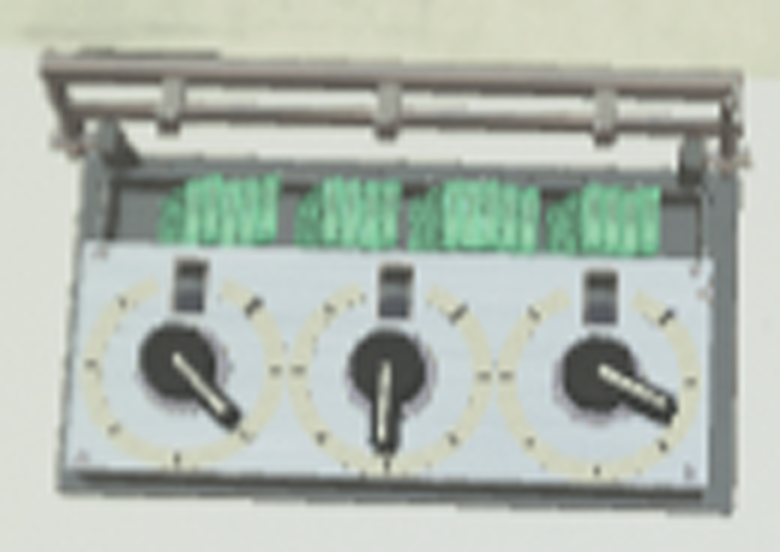

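View pics/b.png

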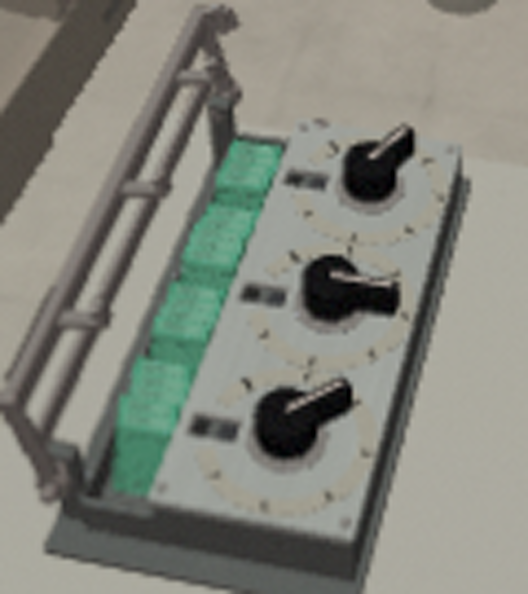

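Reading the crops: in top view the left dial is on mark 3, the middle on 4, and the right half-way between 2 and 3. The bar is near upright and leaning back a little. Next I'll fit the carrier pose and bar angle using both views.

```bash
cat > h.py <<'E'
import numpy as np,cv2,sys
from scipy.spatial.transform import Rotation as R
from workcell import readout, read_camera
def proj(c,P):
    A=R.from_rotvec(c['attitude']).as_matrix()
    p=(np.atleast_2d(P)-c['origin'])@A
    K=np.array([[c['fx'],0,c['cx']],[0,c['fy'],c['cy']],[0,0,1.]])
    return cv2.projectPoints(p,np.zeros(3),np.zeros(3),K,np.array(c['dist']))[0][:,0]
def world(T,P):
    x,y,a=T; P=np.atleast_2d(P); c,s=np.cos(a),np.sin(a)
    return np.c_[x+c*P[:,0]-s*P[:,1],y+s*P[:,0]+c*P[:,1],P[:,2]]
def plan(p,yaw):
    """deltas to TCP position p, closing line at yaw (deg), tool down"""
    s=readout.read_state();r=R.from_rotvec(s['tcp_rot']);y=np.radians(yaw)
    ty=[np.cos(y),np.sin(y),0];tz=[0,0,-1];t=R.from_matrix(np.c_[np.cross(ty,tz),ty,tz])
    print('t',s['time'],'mm',np.round(r.inv().apply(np.array(p)-s['tool_pos'])*1e3,1),'turn',np.round((r.inv()*t).as_rotvec(degrees=True),1),'q6',np.degrees(s['q'][5]).round(),'q1',np.degrees(s['q'][0]).round())
E
python3 - <<'E'
from h import *
from scipy.optimize import least_squares
top=read_camera('top');side=read_camera('side')
ax=[[-.042,.084,.0],[-.042,0,0],[-.042,-.084,0]]
hub=np.array(ax)+[0,0,.066];dk=np.array(ax)+[0,0,.044]
ta=lambda a:(np.array(a)+.5)/6-.5+[215,125]
sa=lambda a:(np.array(a)+.5)/4.4-.5+[225,180]
th=ta([[177,355],[387,363],[601,371]]);td=ta([[183,367],[391,373],[598,379]]);sh=sa([[288,408],[332,279],[371,160]])
tb=ta([[45,68],[740,82]]);sb=sa([[10,390],[215,12]])
def bar(k):return np.array([[.052-np.cos(k)*.053+np.sin(k)*.003,s*.137,.05+np.sin(k)*.053+np.cos(k)*.003] for s in(1,-1)])
def res(v):
    T=v[:3];d=[proj(top,world(T,hub))-th,proj(top,world(T,dk))-td,proj(side,world(T,hub))-sh,proj(top,world(T,bar(v[3])))-tb,proj(side,world(T,bar(v[3])))-sb]
    return np.concatenate(d).ravel()
f=least_squares(res,[.5,.08,0,1.6],loss='soft_l1');print(f.x,np.degrees(f.x[2]),'\n',res(f.x).reshape(-1,2).round(1).tolist())
T=f.x[:3];np.save('T.npy',f.x);W=world(T,dk);print(W)
tips=ta([[231,420],[386,448],[669,411]])
from scipy.optimize import minimize_scalar
for i in range(3):
    g=lambda m:np.sum((proj(top,world(T,[[-.042+.033*np.cos(m*np.pi/4),ax[i][1]-.033*np.sin(m*np.pi/4),.066]]))[0]-tips[i])**2)
    m=min(np.arange(0,8,.05),key=g);print('mark',m,g(m))
plan(np.r_[W[0,:2],.12],135+np.degrees(T[2]))
E
```

```text
[0.51647048 0.03024435 0.02321686 1.72063803] 1.3302278853255336 
 [[-0.6, -0.1], [-0.2, -0.2], [-0.4, -0.2], [0.1, -0.0], [-0.0, 0.3], [0.1, 0.5], [-0.5, -0.5], [0.1, -1.9], [0.4, -1.2], [-0.3, -0.3], [0.9, 1.5], [0.1, 3.7], [-1.6, -0.1]]
[[ 0.47253176  0.11324669  0.044     ]
 [ 0.4744818   0.02926933  0.044     ]
 [ 0.47643184 -0.05470804  0.044     ]]
mark 3.0 1.2253027082943289
mark 3.9000000000000004 0.5160501934298568
mark 2.6500000000000004 0.11426612105651171
t 0.2 mm [-403.3 -403.2  128. ] turn [ -0.1  -0.1 -66.8] q6 -2.0 q1 67.0
```

Emit:
jog_arm(deltas=[-0.403,-0.403,0.05,0,0,-67,0.1,-0.403,-0.403,0.05,0,0,-67,0.1,-0.403,-0.403,0.05,0,0,-67,0.1,-0.403,-0.403,0.05,0,0,-67,0.1,-0.403,-0.403,0.05,0,0,-67,0.1,-0.403,-0.403,0.05,0,0,-67,0.1,-0.403,-0.403,0.05,0,0,-67,0.1,-0.403,-0.403,0.05,0,0,-67,0.1], squeeze=40)

```text
time: 1.0
tool_pos: [0.3944, 0.2859, 0.2149]
tcp_rot: [-1.21, 2.899, -0.0]
wrist_force: [1.2, 0.7, 0.0]
width: 0.548
grip_force: 0.0
```

```bash
python3 - <<'E'
from h import *
plan([.4725,.1132,.12],136.3)
E
```

```text
t 1.0 mm [  67.8 -177.    95. ] turn [-0.  0. -1.] q6 -102.0 q1 33.0
```

Emit:
jog_arm(deltas=[0.068,-0.177,0.06,0,0,-1,0.1,0.068,-0.177,0.06,0,0,-1,0.1,0.068,-0.177,0.06,0,0,-1,0.1,0.068,-0.177,0.06,0,0,-1,0.1,0.068,-0.177,0.08,0,0,-1,0.1,0.068,-0.177,0.095,0,0,-1,0.1,0.068,-0.177,0.095,0,0,-1,0.1,0.068,-0.177,0.095,0,0,-1,0.1])

```text
time: 1.8
tool_pos: [0.4708, 0.1144, 0.12]
tcp_rot: [1.226, -2.891, -0.0]
wrist_force: [-0.6, 0.2, 0.5]
width: 0.551
grip_force: 0.0
```

```bash
python3 - <<'E'
from h import *
plan([.4725,.1132,.065],136.3)
c=read_camera('wrist');print({k:np.round(c[k],3).tolist() for k in c if k!='color'})
T=np.load('T.npy')[:3]
for d in(.084,0,-.084):print(proj(c,world(T,[[-.042,d,.066],[-.042,d,.044]])).round().tolist())
cv2.imwrite('pics/w1.png',c['color'])
E
```

```text
t 1.8 mm [-0.3 -2.1 55. ] turn [ 0.  -0.  -0.3] q6 -125.0 q1 11.0
{'fx': 294.269, 'fy': 294.269, 'cx': 322.934, 'cy': 199.795, 'dist': [-0.023, 0.0, 0.0, 0.0, 0.0], 'origin': [0.415, 0.057, 0.245], 'attitude': [1.122, 2.771, 0.442]}
[[320.0, 232.0], [320.0, 219.0]]
[[220.0, 142.0], [231.0, 138.0]]
[[102.0, 35.0], [127.0, 42.0]]
```

View pics/w1.png

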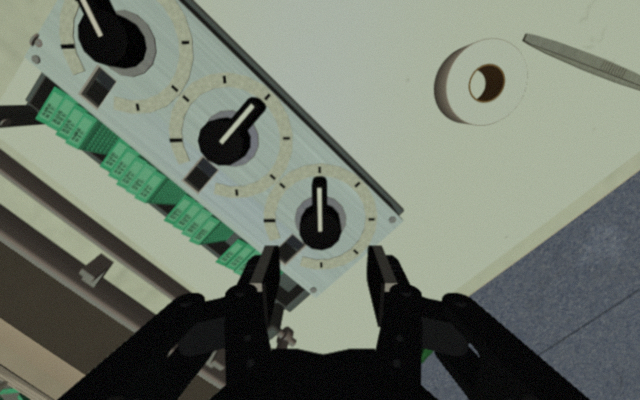

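The wrist view shows the left hub centred at (320,232) between the fingers, matching the fit. Arm is on mark 3. I'll descend and grip the hub.

Emit:
jog_arm(deltas=[0,-0.002,0.025,0,0,0,0.1,0,-0.002,0.055,0,0,0,0.1,0,-0.002,0.055,0,0,0,0.1,0,-0.002,0.055,0,0,0,-1,0,-0.002,0.055,0,0,0,-1,0,-0.002,0.055,0,0,0,-1,0,-0.002,0.055,0,0,0,-1,0,-0.002,0.055,0,0,0,-1])

```text
time: 2.65
tool_pos: [0.4731, 0.1137, 0.0666]
tcp_rot: [-1.226, 2.891, 0.001]
wrist_force: [-4.5, 4.1, 7.3]
width: 0.321
grip_force: 40.2
```

Emit:
jog_arm(deltas=[0,0,0,0,0,8,-1,0,0,0,0,0,16,-1,0,0,0,0,0,24,-1,0,0,0,0,0,32,-1,0,0,0,0,0,40,-1,0,0,0,0,0,48,-1,0,0,0,0,0,56,-1,0,0,0,0,0,60,-1])

```text
time: 3.45
tool_pos: [0.4731, 0.1134, 0.0665]
tcp_rot: [0.39, 3.116, 0.001]
wrist_force: [-3.6, 1.4, 7.1]
width: 0.322
grip_force: 40.4
```

Emit:
jog_arm(deltas=[0,0,0,0,0,8,-1,0,0,0,0,0,16,-1,0,0,0,0,0,24,-1,0,0,0,0,0,30,-1,0,0,0,0,0,30,-1,0,0,0,0,0,30,0.1,0,0,0,0,0,30,0.1,0,0,0,0,0,30,0.1])

```text
time: 4.25
tool_pos: [0.4731, 0.1129, 0.0654]
tcp_rot: [1.177, 2.911, 0.001]
wrist_force: [-0.0, 0.4, 0.3]
width: 0.549
grip_force: 0.0
```

```bash
python3 - <<'E'
from h import *
plan([.4725,.1132,.12],46.3)
plan([.4745,.0293,.12],91.3)
plan([.4745,.0293,.12],-88.7)
c=read_camera('top')['color'][170:210,225:340];print(readout.read_state()['width'])
cv2.imwrite('pics/c1.png',cv2.resize(c,None,fx=6,fy=6,interpolation=2))
E
```

```text
t 4.25 mm [  0.6  -0.2 -54.6] turn [ 0.   0.1 -0.3] q6 -35.0 q1 11.0
t 4.25 mm [-59.2 -59.1 -54.6] turn [  0.    0.1 -45.3] q6 -35.0 q1 11.0
t 4.25 mm [-59.2 -59.1 -54.6] turn [ 1.000e-01 -0.000e+00  1.347e+02] q6 -35.0 q1 11.0
0.551574789125045
```

Emit:
jog_arm(deltas=[0,0,-0.03,0,0,0,0.1,0,0,-0.055,0,0,0,0.1,-0.059,-0.059,-0.055,0,0,135,0.1,-0.059,-0.059,-0.055,0,0,135,0.1,-0.059,-0.059,-0.055,0,0,135,0.1,-0.059,-0.059,-0.055,0,0,135,0.1,-0.059,-0.059,-0.055,0,0,135,0.1,-0.059,-0.059,-0.055,0,0,135,0.1])

```text
time: 5.1
tool_pos: [0.474, 0.0293, 0.12]
tcp_rot: [2.334, 2.102, 0.0]
wrist_force: [0.1, -0.7, 0.4]
width: 0.549
grip_force: 0.0
```

```bash
python3 - <<'E'
from h import *
plan([.4745,.0293,.065],-88.7)
E
```

```text
t 5.1 mm [ 0.1  0.5 55. ] turn [ 0.  -0.  82.7] q6 7.0 q1 1.0
```

View pics/c1.png

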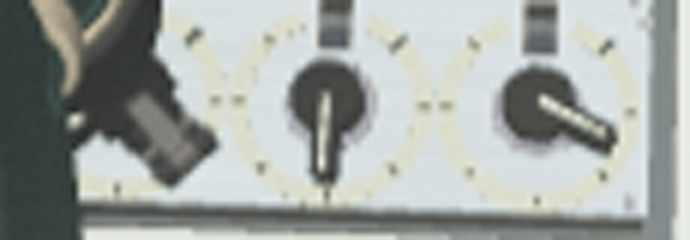

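The left dial is hidden by the gripper in this view, so I'll check it later. The middle dial is still on 4.

Emit:
jog_arm(deltas=[0,0,0,0,0,83,0.1,0,0,0,0,0,83,0.1,0,0,0,0,0,83,0.1,0,0,0,0,0,83,0.1,0,0,0,0,0,83,0.1,0,0,0,0,0,83,0.1,0,0,0,0,0,83,0.1,0,0,0,0,0,83,0.1])

```text
time: 5.9
tool_pos: [0.474, 0.0295, 0.12]
tcp_rot: [3.113, 0.418, 0.0]
wrist_force: [-0.2, 0.5, 0.6]
width: 0.546
grip_force: 0.0
```

```bash
python3 - <<'E'
from h import *
plan([.4745,.0293,.065],-88.7)
E
```

```text
t 5.9 mm [ 0.4  0.3 55. ] turn [ 0. -0. 14.] q6 75.0 q1 1.0
```

Emit:
jog_arm(deltas=[0,0,0.01,0,0,8,0.1,0,0,0.02,0,0,14,0.1,0,0,0.055,0,0,14,0.1,0,0,0.055,0,0,14,0.1,0,0,0.055,0,0,14,-1,0,0,0.055,0,0,14,-1,0,0,0.055,0,0,14,-1,0,0,0.055,0,0,14,-1])

```text
time: 6.7
tool_pos: [0.4738, 0.0295, 0.0656]
tcp_rot: [3.141, 0.045, 0.0]
wrist_force: [-1.0, -0.4, -3.0]
width: 0.319
grip_force: 40.0
```

Emit:
jog_arm(deltas=[0,0,0,0,0,-8,-1,0,0,0,0,0,-16,-1,0,0,0,0,0,-24,-1,0,0,0,0,0,-32,-1,0,0,0,0,0,-40,-1,0,0,0,0,0,-48,-1,0,0,0,0,0,-56,-1,0,0,0,0,0,-60,-1])

```text
time: 7.5
tool_pos: [0.4746, 0.0283, 0.0656]
tcp_rot: [2.691, 1.615, 0.0]
wrist_force: [0.5, -6.3, -5.0]
width: 0.319
grip_force: 40.0
```

Emit:
jog_arm(deltas=[0,0,0,0,0,-8,-1,0,0,0,0,0,-16,-1,0,0,0,0,0,-24,-1,0,0,0,0,0,-30,-1,0,0,0,0,0,-30,-1,0,0,0,0,0,-30,0.1,0,0,0,0,0,-30,0.1,0,0,-0.055,0,0,-30,0.1])

```text
time: 8.3
tool_pos: [0.4686, 0.0298, 0.11]
tcp_rot: [-2.183, -2.246, 0.014]
wrist_force: [1.1, 0.6, -0.4]
width: 0.548
grip_force: 0.0
```

```bash
python3 - <<'E'
from h import *
plan([.4764,-.0547,.12],136)
E
```

```text
t 8.3 mm [-84.6   5.3 -10.1] turn [  -0.3   -0.9 -134.4] q6 -1.0 q1 1.0
```

Emit:
jog_arm(deltas=[0,0.005,-0.02,0,0,-8,0.1,-0.085,0.005,-0.02,0,0,-128,0.1,-0.085,0.005,-0.02,0,0,-128,0.1,-0.085,0.005,-0.02,0,0,-128,0.1,-0.085,0.005,-0.02,0,0,-128,0.1,-0.085,0.005,-0.02,0,0,-128,0.1,-0.085,0.005,-0.02,0,0,-128,0.1,-0.085,0.005,-0.02,0,0,-128,0.1])

```text
time: 9.1
tool_pos: [0.4821, -0.0551, 0.1361]
tcp_rot: [0.588, 3.084, 0.001]
wrist_force: [-0.1, 0.0, -0.2]
width: 0.547
grip_force: 0.0
```

```bash
python3 - <<'E'
from h import *
plan([.4764,-.0547,.12],130)
E
```

```text
t 9.1 mm [ 5.5 -1.7 16.1] turn [ -0.    0.1 -61.6] q6 -78.0 q1 -9.0
```

Emit:
jog_arm(deltas=[0.0055,-0.0015,0.016,0,0,-61,0.1,0.0055,-0.0015,0.016,0,0,-61,0.1,0.0055,-0.0015,0.016,0,0,-61,0.1,0.0055,-0.0015,0.016,0,0,-61,0.1,0.0055,-0.0015,0.016,0,0,-61,0.1,0.0055,-0.0015,0.016,0,0,-61,0.1,0.0055,-0.0015,0.016,0,0,-61,0.1,0.0055,-0.0015,0.016,0,0,-61,0.1])

```text
time: 9.9
tool_pos: [0.4764, -0.0544, 0.12]
tcp_rot: [-1.052, 2.958, -0.001]
wrist_force: [0.2, 0.1, 0.3]
width: 0.547
grip_force: 0.0
```

```bash
python3 - <<'E'
from h import *
plan([.4764,-.0547,.065],130)
c=read_camera('wrist');T=np.load('T.npy')[:3]
for d in(.084,0,-.084):print(proj(c,world(T,[[-.042,d,.066],[-.042,d,.044]])).round().tolist())
cv2.imwrite('pics/w2.png',c['color'])
E
```

```text
t 9.9 mm [ 0.3 -0.2 55. ] turn [-0.1  0.1 -0.9] q6 -139.0 q1 -10.0
[[492.0, 351.0], [479.0, 331.0]]
[[415.0, 296.0], [407.0, 279.0]]
[[323.0, 231.0], [323.0, 218.0]]
```

View pics/w2.png

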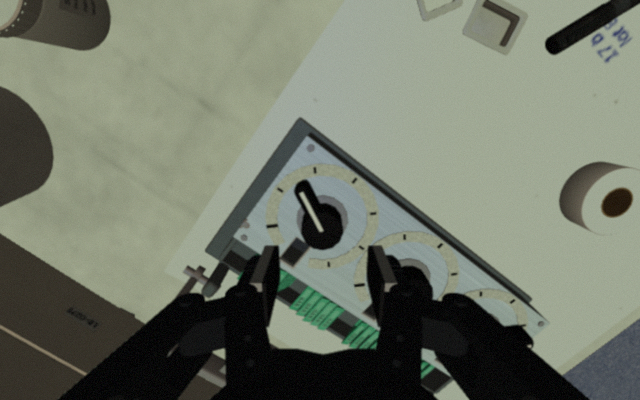

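The right arm points from (322,230) to (302,184), i.e. about mark 2.55, and the fingers clear it. Grip it and turn about 156° clockwise.

Emit:
jog_arm(deltas=[0,0,0.025,0,0,0,0.1,0,0,0.055,0,0,0,0.1,0,0,0.055,0,0,0,0.1,0,0,0.055,0,0,0,-1,0,0,0.055,0,0,0,-1,0,0,0.055,0,0,0,-1,0,0,0.055,0,0,0,-1,0,0,0.055,0,0,8,-1])

```text
time: 10.75
tool_pos: [0.4765, -0.0551, 0.065]
tcp_rot: [-0.837, 3.027, -0.002]
wrist_force: [0.0, -3.4, -5.3]
width: 0.317
grip_force: 40.5
```

Emit:
jog_arm(deltas=[0,0,0,0,0,8,-1,0,0,0,0,0,16,-1,0,0,0,0,0,24,-1,0,0,0,0,0,32,-1,0,0,0,0,0,40,-1,0,0,0,0,0,48,-1,0,0,0,0,0,56,-1,0,0,0,0,0,64,-1])

```text
time: 11.55
tool_pos: [0.4766, -0.0535, 0.065]
tcp_rot: [0.9, 3.008, 0.004]
wrist_force: [1.3, 3.5, -3.4]
width: 0.321
grip_force: 40.7
```

Emit:
jog_arm(deltas=[0,0,0,0,0,8,-1,0,0,0,0,0,16,-1,0,0,0,0,0,24,-1,0,0,0,0,0,32,-1,0,0,0,0,0,40,-1,0,0,0,0,0,48,-1,0,0,0,0,0,56,-1,0,0,0,0,0,64,-1])

```text
time: 12.35
tool_pos: [0.4781, -0.0529, 0.0651]
tcp_rot: [2.358, 2.073, 0.009]
wrist_force: [5.9, 5.9, -9.8]
width: 0.316
grip_force: 40.2
```

Emit:
jog_arm(deltas=[0,0,0,0,0,8,-1,0,0,0,0,0,16,-1,0,0,0,0,0,20,-1,0,0,0,0,0,20,-1,0,0,0,0,0,20,0.1,0,0,0,0,0,20,0.1,0,0,-0.03,0,0,20,0.1,0,0,-0.1,0,0,20,-1])

```text
time: 13.15
tool_pos: [0.4723, -0.0539, 0.142]
tcp_rot: [-2.673, -1.64, 0.01]
wrist_force: [1.5, -0.4, -0.6]
width: 0.398
grip_force: 0.0
```

```bash
python3 - <<'E'
from h import *
v=np.load('T.npy');T=v[:3];k=v[3]
# fingertip behind bar: local
for kk in (1.57,1.72,1.85):print(kk,world(T,[[.052-np.cos(kk)*.053+np.sin(kk)*.0065,.095,.05+np.sin(kk)*.053+np.cos(kk)*.0065]]))
plan(world(T,[[.052+.05,.095,.2]])[0],91.3)
plan(world(T,[[.052+.05,.095,.2]])[0],1.3)
E
```

```text
1.57 [[0.57270712 0.12657583 0.10300516]]
1.72 [[0.58055348 0.12675803 0.10144493]]
1.85 [[0.58710002 0.12691005 0.09915625]]
t 13.15 mm [226.9  45.6 -58.9] turn [  -0.4   -0.4 -118.2] q6 17.0 q1 -10.0
t 13.15 mm [226.9  45.6 -58.9] turn [ -0.5   0.  -28.2] q6 17.0 q1 -10.0
```

```bash
python3 - <<'E'
from h import *
plan([.46,.04,.25],91.3)
plan([.46,.04,.25],1.3)
E
```

```text
t 13.15 mm [  77.9  -54.4 -107.7] turn [  -0.4   -0.4 -118.2] q6 17.0 q1 -10.0
t 13.15 mm [  77.9  -54.4 -107.7] turn [ -0.5   0.  -28.2] q6 17.0 q1 -10.0
```

Emit:
jog_arm(deltas=[0,0,-0.05,0,0,-5,-1,0.078,-0.054,-0.107,0,0,-118,-1,0.078,-0.054,-0.107,0,0,-118,-1,0.078,-0.054,-0.107,0,0,-118,-1,0.078,-0.054,-0.107,0,0,-118,-1,0.078,-0.054,-0.107,0,0,-118,-1,0.078,-0.054,-0.107,0,0,-118,-1,0.078,-0.054,-0.107,0,0,-118,-1])

```text
time: 13.95
tool_pos: [0.4627, 0.0396, 0.252]
tcp_rot: [1.362, 2.83, 0.001]
wrist_force: [0.5, -0.8, 0.1]
width: -0.002
grip_force: 0.0
```

Emit:
jog_arm(deltas=[0,0,0,0,0,-53,-1,0,0,0,0,0,-53,-1,0,0,0,0,0,-53,-1,0,0,0,0,0,-53,-1,0,0,0,0,0,-53,-1,0,0,0,0,0,-53,-1])

```text
time: 14.55
tool_pos: [0.4627, 0.0395, 0.2519]
tcp_rot: [-0.004, 3.141, 0.0]
wrist_force: [0.3, 0.7, 0.2]
width: 0.001
grip_force: 0.0
```

```bash
python3 - <<'E'
from h import *
v=np.load('T.npy');T=v[:3]
plan(world(T,[[.052+.06,.095,.2]])[0],91.3)
c=read_camera('wrist')
for d in(.084,0,-.084):print(proj(c,world(T,[[-.042,d,.066],[-.042,d,.044]])).round().tolist())
cv2.imwrite('pics/w3.png',c['color']);print(c['origin'],c['attitude'])
E
```

```text
t 14.55 mm [-163.7   88.    52. ] turn [ 0.   0.  -1.2] q6 -88.0 q1 2.0
[[390.0, 190.0], [386.0, 184.0]]
[[314.0, 191.0], [315.0, 186.0]]
[[238.0, 193.0], [243.0, 187.0]]
[0.38179284 0.03924998 0.37668401] [2.04714168 2.0503026  0.32896072]
```

View pics/w3.png

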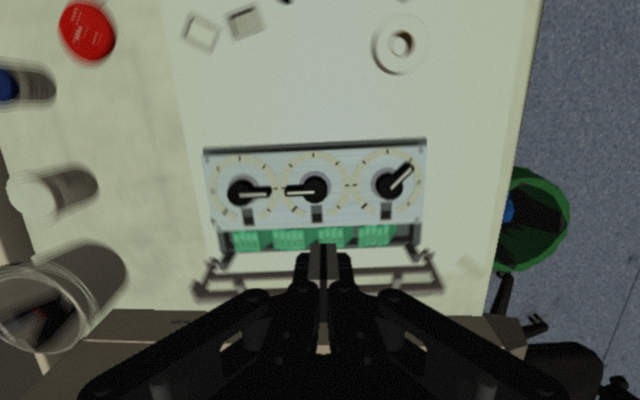

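The wrist view (seen from the robot's side, so turned round) shows the left dial at (390,190) on mark 5, the middle at (314,191) on 2 and the right at (238,193) on 6. The code is set. Before reaching behind the bar I'll measure the cabinet front.

```bash
python3 - <<'E'
from h import *
t=read_camera('top');w=read_camera('wrist')
def ray(c,uv,x=None,z=None):
    K=np.array([[c['fx'],0,c['cx']],[0,c['fy'],c['cy']],[0,0,1.]])
    p=cv2.undistortPoints(np.array([[uv]],float),K,np.array(c['dist']))[0,0]
    d=R.from_rotvec(c['attitude']).apply([*p,1]);o=np.array(c['origin'])
    s=(z-o[2])/d[2] if z is not None else (x-o[0])/d[0]
    return (o+s*d).round(3)
g=cv2.cvtColor(cv2.imread('pics/top0.png'),6)
for u in(205,235):print('top',u,g[76:134,u].tolist())
g=cv2.cvtColor(w['color'],6)
for u in(460,490):print('w',u,g[290:370,u].tolist())
for v in(85,90,95,100,105,110,115):print(v,ray(t,(235,v),z=0),ray(t,(235,v),z=.1))
for v in(300,310,315,320,330,340):print(v,ray(w,(470,v),z=0),ray(w,(470,v),z=.1))
E
```

```text
top 205 [178, 179, 180, 177, 182, 168, 176, 173, 171, 171, 173, 173, 174, 174, 174, 174, 173, 173, 171, 168, 169, 172, 173, 174, 119, 98, 99, 97, 99, 101, 99, 99, 99, 116, 206, 206, 208, 209, 209, 210, 210, 210, 209, 211, 210, 210, 212, 212, 212, 212, 213, 212, 210, 209, 209, 212, 214, 217]
top 235 [114, 128, 128, 141, 150, 147, 141, 141, 139, 138, 176, 176, 174, 172, 173, 175, 174, 176, 176, 175, 174, 172, 172, 172, 175, 169, 132, 100, 100, 99, 102, 102, 101, 100, 99, 143, 209, 210, 210, 207, 208, 206, 204, 204, 202, 202, 204, 204, 206, 204, 204, 205, 203, 199, 197, 200, 203, 168]
w 460 [168, 164, 166, 167, 168, 167, 166, 166, 169, 165, 168, 161, 166, 164, 165, 162, 162, 164, 159, 165, 167, 163, 166, 165, 155, 112, 69, 54, 59, 58, 60, 63, 58, 55, 38, 18, 4, 8, 4, 11, 2, 12, 14, 7, 0, 4, 8, 6, 9, 14, 3, 4, 10, 8, 13, 1, 4, 9, 7, 11, 11, 13, 8, 6, 13, 12, 16, 13, 20, 17, 12, 13, 18, 8, 19, 19, 19, 13, 13, 8]
w 490 [94, 90, 93, 96, 92, 94, 93, 88, 95, 91, 90, 87, 90, 95, 98, 91, 85, 86, 85, 75, 67, 57, 42, 38, 37, 34, 36, 36, 35, 44, 36, 36, 42, 46, 55, 55, 59, 58, 56, 57, 59, 60, 60, 59, 64, 58, 60, 59, 57, 55, 55, 40, 20, 8, 2, 5, 9, 9, 12, 4, 2, 5, 1, 5, 6, 9, 13, 7, 12, 6, 6, 4, 8, 7, 6, 12, 11, 1, 7, 5]
85 [ 0.762  0.179 -0.   ] [0.709 0.153 0.1  ]
90 [0.747 0.178 0.   ] [0.696 0.151 0.1  ]
95 [0.732 0.176 0.   ] [0.682 0.15  0.1  ]
100 [0.717 0.174 0.   ] [0.669 0.148 0.1  ]
105 [0.703 0.173 0.   ] [0.656 0.147 0.1  ]
110 [0.688 0.171 0.   ] [0.643 0.145 0.1  ]
115 [0.674 0.169 0.   ] [0.631 0.144 0.1  ]
300 [0.669 0.264 0.   ] [0.593 0.204 0.1  ]
310 [0.688 0.267 0.   ] [0.606 0.206 0.1  ]
315 [0.697 0.268 0.   ] [0.613 0.207 0.1  ]
320 [0.707 0.27  0.   ] [0.62  0.209 0.1  ]
330 [0.726 0.273 0.   ] [0.635 0.211 0.1  ]
340 [0.747 0.276 0.   ] [0.65  0.213 0.1  ]
```

Emit:
jog_arm(deltas=[-0.164,0.088,0.05,0,0,-1,-1,-0.164,0.088,0.05,0,0,-1,-1,-0.164,0.088,0.05,0,0,-1,-1,-0.164,0.088,0.05,0,0,-1,-1,-0.164,0.088,0.05,0,0,-1,-1,-0.164,0.088,0.1,0,0,-1,-1,-0.164,0.088,0.16,0,0,-1,-1,-0.164,0.088,0.16,0,0,-1,-1])

```text
time: 15.5
tool_pos: [0.6214, 0.1257, 0.0849]
tcp_rot: [0.018, -3.129, 0.003]
wrist_force: [-1.8, -0.5, -0.5]
width: 0.003
grip_force: 0.0
```

```bash
python3 - <<'E'
from h import *
v=np.load('T.npy');T=v[:3]
plan(world(T,[[.052,.095,.092]])[0],91.3)
c=read_camera('side')
cv2.imwrite('pics/s2.png',cv2.resize(c['color'][130:330,190:430],None,fx=3,fy=3))
E
```

```text
t 15.5 mm [55.2  1.3 -6.5] turn [-0.1 -0.7 -0.6] q6 -81.0 q1 9.0
```

View pics/s2.png

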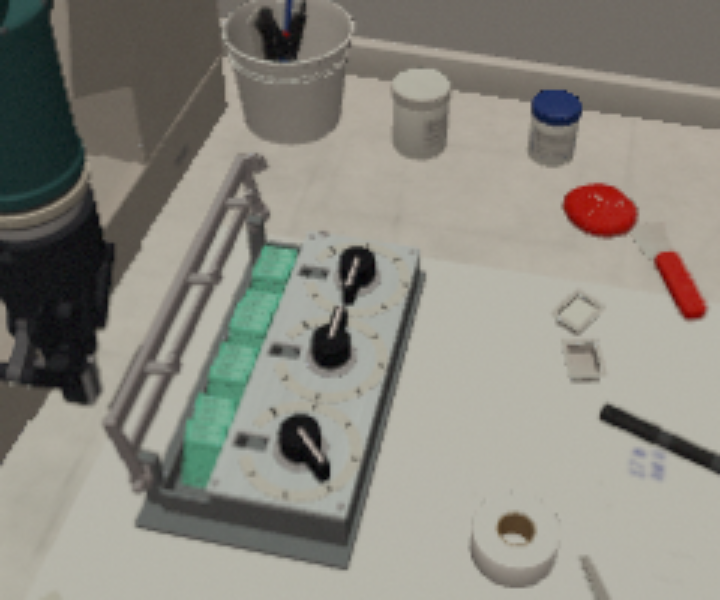

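Side view: the gripper stands behind the raised bar at its left end with room to spare, dials read 5-2-6 and the jars are untouched. Now draw the bar forward.

Emit:
jog_arm(deltas=[0,0,-0.03,0,0,0,-1,0.02,0,-0.03,0,0,0,-1,0.035,0,-0.03,0,0,0,-1,0.045,0,-0.03,0,0,0,-1,0.052,0,-0.033,0,0,0,-1,0.058,0,-0.035,0,0,0,-1,0.058,0,-0.035,0,0,0,-1])

```text
time: 16.25
tool_pos: [0.5688, 0.1261, 0.1272]
tcp_rot: [-0.022, 3.141, 0.0]
wrist_force: [-1.0, -0.3, 0.5]
width: -0.0
grip_force: 0.0
```

```bash
python3 - <<'E'
from h import *
v=np.load('T.npy');T=v[:3]
plan(world(T,[[.052,.095,.067]])[0],91.3)
E
```

```text
t 16.25 mm [ 2.5  0.4 60.2] turn [ 0.   0.  -0.5] q6 -81.0 q1 10.0
```

The fingertips ended near the bar's top edge, because the commanded height was higher than the measured one. I'll go back and retry lower.

Emit:
jog_arm(deltas=[0,0,-0.015,0,0,0,-1,-0.03,0,-0.015,0,0,0,-1,-0.045,0,-0.01,0,0,0,-1,-0.045,0,0.02,0,0,0,-1,-0.045,0,0.02,0,0,0,-1,-0.035,0,0.02,0,0,0,-1,-0.025,0,0.018,0,0,0,-1,-0.015,0,0.016,0,0,0,-1])

```text
time: 17.05
tool_pos: [0.5839, 0.1264, 0.1115]
tcp_rot: [-0.022, 3.139, 0.0]
wrist_force: [2.4, -0.4, -1.6]
width: 0.001
grip_force: 0.9
```

```bash
python3 - <<'E'
from h import *
from scipy.optimize import least_squares
v=np.load('T.npy');T=v[:3]
plan(world(T,[[.052,.095,.067]])[0],91.3);print(readout.read_state()['wrist_force'])
c=read_camera('side')
cv2.imwrite('pics/s3.png',cv2.resize(c['color'][150:330,200:380],None,fx=3.3,fy=3.3))
for k in np.radians([98,90,80,70,60]):
  P=[[.052-np.cos(k)*.053,.137,.05+np.sin(k)*.053]]
  print(np.degrees(k),((proj(c,world(T,P))[0]-[200,150])*3.3).round())
E
```

```text
t 17.05 mm [17.7  0.2 44.4] turn [ 0.   0.1 -0.5] q6 -81.0 q1 10.0
[ 2.36098278 -0.40466032 -1.60827153]
98.0 [ 95. 403.]
90.0 [107. 405.]
80.0 [122. 409.]
70.0 [138. 414.]
59.99999999999999 [153. 421.]
```

View pics/s3.png

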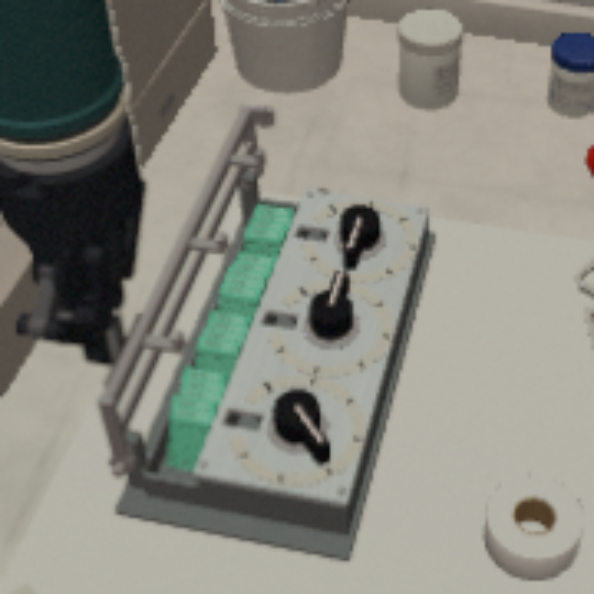

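The finger now sits against the back of the bar at about (110,360), with the bar near 95°. Pull it over along the arc.

Emit:
jog_arm(deltas=[0.009,0,-0.003,0,0,0,-1,0.019,0,-0.006,0,0,0,-1,0.028,0,-0.005,0,0,0,-1,0.036,0,0,0,0,0,-1,0.043,0,0.005,0,0,0,-1,0.05,0,0.012,0,0,0,-1,0.053,0,0.016,0,0,0,-1,0.053,0,0.016,0,0,0,-1])

```text
time: 17.9
tool_pos: [0.5293, 0.1253, 0.0924]
tcp_rot: [0.022, -3.138, 0.001]
wrist_force: [0.4, 0.1, 0.4]
width: 0.0
grip_force: 0.0
```

```bash
python3 - <<'E'
from h import *
v=np.load('T.npy');T=v[:3]
plan(world(T,[[.052,.095,.067]])[0],91.3);print(readout.read_state()['wrist_force'])
E
```

```text
t 17.9 mm [-37.    0.6  25.3] turn [-0.  -0.2 -0.5] q6 -80.0 q1 11.0
[0.38445742 0.07968422 0.36693293]
```

Emit:
jog_arm(deltas=[0.005,0,0.005,0,0,0,-1,0.009,0,0.009,0,0,0,-1,0.011,0,0.012,0,0,0,-1,0.012,0,0.014,0,0,0,-1,0.012,0,0.014,0,0,0,-1])

```text
time: 18.4
tool_pos: [0.5196, 0.1254, 0.0807]
tcp_rot: [-0.022, 3.141, -0.0]
wrist_force: [-0.2, 0.4, 3.0]
width: 0.002
grip_force: 1.5
```

Emit:
jog_arm(deltas=[0.001,0,0.002,0,0,0,-1,0.001,0,0.004,0,0,0,-1,0.001,0,0.004,0,0,0,-1])

```text
time: 18.7
tool_pos: [0.5181, 0.1253, 0.076]
tcp_rot: [0.022, -3.141, -0.0]
wrist_force: [0.8, 0.9, 0.9]
width: -0.001
grip_force: 0.0
```

Emit:
jog_arm(deltas=[0,0,0.001,0,0,0,-1,0,0,0.002,0,0,0,-1,0,0,0.003,0,0,0,-1,0,0,0.003,0,0,0,-1])

```text
time: 19.1
tool_pos: [0.5178, 0.1254, 0.0734]
tcp_rot: [0.022, -3.14, 0.0]
wrist_force: [-3.1, -0.5, 6.5]
width: 0.001
grip_force: 2.9
```

```bash
python3 - <<'E'
from h import *
v=np.load('T.npy');T=v[:3]
plan(world(T,[[.052,.095,.067]])[0],91.3);print(readout.read_state()['wrist_force'])
E
```

```text
t 19.1 mm [-48.4   0.3   6.4] turn [-0.  -0.1 -0.5] q6 -80.0 q1 11.0
[-3.07193152 -0.54556327  6.50045753]
```

Emit:
jog_arm(deltas=[0,0,0.001,0,0,0,-1,0,0,0.002,0,0,0,-1,0,0,0.003,0,0,0,-1,0,0,0.003,0,0,0,-1])

```text
time: 19.5
tool_pos: [0.518, 0.1255, 0.073]
tcp_rot: [0.022, -3.14, 0.0]
wrist_force: [-9.5, -1.6, 23.3]
width: -0.003
grip_force: 11.7
```

Emit:
jog_arm(deltas=[0,0,0.002,0,0,0,-1,0,0,0.003,0,0,0,-1,0,0,0.003,0,0,0,-1])

```text
time: 19.8
tool_pos: [0.5182, 0.1255, 0.0726]
tcp_rot: [0.022, -3.14, 0.0]
wrist_force: [-16.0, -3.1, 41.0]
width: -0.002
grip_force: 20.5
```

The bar stops hard at the shut height (41 N at 0.0726). Now lift, go to the left dial and turn the wrist for the 180° return.

Emit:
jog_arm(deltas=[0,0,-0.03,0,0,0,-1,0,0,-0.06,0,0,8,-1,0.045,-0.012,-0.06,0,0,80,-1,0.045,-0.012,-0.06,0,0,80,-1,0.045,-0.012,-0.06,0,0,80,0.1,0.045,-0.012,-0.06,0,0,80,0.1,0.045,-0.012,-0.06,0,0,80,0.1,0.045,-0.012,-0.06,0,0,80,0.1])

```text
time: 20.6
tool_pos: [0.473, 0.1127, 0.1267]
tcp_rot: [-1.549, -2.732, 0.0]
wrist_force: [-0.5, 0.4, -0.5]
width: 0.551
grip_force: 0.0
```

Emit:
jog_arm(deltas=[0,0,0,0,0,100,0.1,0,0,0,0,0,100,0.1,0,0,0,0,0,100,0.1,0,0,0,0,0,100,0.1,0,0,0,0,0,100,0.1,0,0,0,0,0,100,0.1,0,0,0,0,0,100,0.1,0,0,0,0,0,100,0.1])

```text
time: 21.4
tool_pos: [0.473, 0.1127, 0.1266]
tcp_rot: [-2.822, -1.38, 0.001]
wrist_force: [-0.6, -0.2, -0.1]
width: 0.551
grip_force: 0.0
```

```bash
python3 - <<'E'
from h import *
plan([.4731,.1131,.12],-120)
E
```

```text
t 21.4 mm [ 0.4 -0.2  6.6] turn [-0.   0.  82.1] q6 48.0 q1 10.0
```

Emit:
jog_arm(deltas=[0,0,0,0,0,82,0.05,0,0,0,0,0,82,0.05,0,0,0,0,0,82,0.05,0,0,0,0,0,82,0.05,0,0,0,0,0,82,0.05,0,0,0,0,0,82,0.05,0,0,0,0,0,82,0.05,0,0,0,0,0,82,0.05])

```text
time: 22.2
tool_pos: [0.4731, 0.1127, 0.1266]
tcp_rot: [3.108, -0.454, -0.001]
wrist_force: [0.6, -0.3, -0.1]
width: 0.527
grip_force: 0.0
```

Emit:
jog_arm(deltas=[0,0,0,0,0,8,0,0,0,0,0,0,14,0,0,0,0,0,0,14,0])

```text
time: 22.5
tool_pos: [0.4731, 0.1127, 0.1267]
tcp_rot: [3.032, -0.821, -0.001]
wrist_force: [0.0, -0.4, -0.3]
width: 0.499
grip_force: 0.0
```

```bash
python3 - <<'E'
from h import *
plan([.4731,.1131,.066],-120)
E
```

```text
t 22.5 mm [-0.1 -0.4 60.7] turn [ 0.   0.  -0.3] q6 131.0 q1 10.0
```

Emit:
jog_arm(deltas=[0,0,0.03,0,0,0,0,0,0,0.06,0,0,0,0,0,0,0.06,0,0,0,0,0,0,0.06,0,0,0,-1,0,0,0.06,0,0,0,-1,0,0,0.06,0,0,0,-1,0,0,0.06,0,0,0,-1])

```text
time: 23.2
tool_pos: [0.4729, 0.1133, 0.067]
tcp_rot: [-3.032, 0.82, 0.001]
wrist_force: [-0.5, 5.5, -10.0]
width: 0.318
grip_force: 40.2
```

Emit:
jog_arm(deltas=[0,0,0,0,0,-8,-1,0,0,0,0,0,-16,-1,0,0,0,0,0,-24,-1,0,0,0,0,0,-32,-1,0,0,0,0,0,-40,-1,0,0,0,0,0,-48,-1,0,0,0,0,0,-56,-1,0,0,0,0,0,-64,-1])

```text
time: 24.0
tool_pos: [0.473, 0.1134, 0.0671]
tcp_rot: [-3.003, -0.919, -0.0]
wrist_force: [0.3, 6.5, -11.5]
width: 0.319
grip_force: 40.3
```

Emit:
jog_arm(deltas=[0,0,0,0,0,-8,-1,0,0,0,0,0,-16,-1,0,0,0,0,0,-24,-1,0,0,0,0,0,-32,-1,0,0,0,0,0,-40,-1,0,0,0,0,0,-48,-1,0,0,0,0,0,-56,-1,0,0,0,0,0,-60,-1])

```text
time: 24.8
tool_pos: [0.4729, 0.1136, 0.067]
tcp_rot: [-2.142, -2.296, -0.002]
wrist_force: [-0.4, 6.4, -10.7]
width: 0.322
grip_force: 40.3
```

Emit:
jog_arm(deltas=[0,0,0,0,0,-8,-1,0,0,0,0,0,-16,-1,0,0,0,0,0,-24,-1,0,0,0,0,0,-32,-1,0,0,0,0,0,-40,-1,0,0,0,0,0,-48,-1,0,0,0,0,0,-54,-1,0,0,0,0,0,-54,-1])

```text
time: 25.6
tool_pos: [0.4727, 0.1136, 0.067]
tcp_rot: [-0.87, -3.018, -0.002]
wrist_force: [-1.2, 6.1, -11.1]
width: 0.317
grip_force: 40.4
```

```bash
python3 - <<'E'
from h import *
plan([.4731,.1131,.066],60)
s=readout.read_state();print(s['torque'],s['wrist_force'])
E
```

```text
t 25.6 mm [-0.6 -0.2  1. ] turn [ 0.1 -0.1 -2.1] q6 -47.0 q1 11.0
[1.22591657 0.05083253 0.12237248] [ -1.24584775   6.10816759 -11.05302233]
```

Emit:
jog_arm(deltas=[0,0,0,0,0,0,0,0,0,0,0,0,0,0,0,0,0,0,0,0,0,0,0,-0.04,0,0,0,0,0,0,-0.09,0,0,0,0,0,0,-0.14,0,0,0,0,0.05,0.05,-0.16,0,0,0,0,0.08,0.08,-0.16,0,0,0,0])

```text
time: 26.4
tool_pos: [0.4548, 0.2088, 0.231]
tcp_rot: [0.878, 3.008, 0.009]
wrist_force: [1.5, -1.3, -0.3]
width: 0.501
grip_force: 0.0
```

```bash
python3 - <<'E'
from h import *
s=readout.read_state();print(s['time'],s['tool_pos'])
E
```

```text
26.4 [0.45484553 0.20878526 0.23098771]
```

Emit:
jog_arm(deltas=[0.1,0.1,0,0,0,0,0,0.1,0.1,0,0,0,0,0,0.1,0.1,0,0,0,0,0,0.1,0.1,0,0,0,0,0,0.1,0.1,0,0,0,0,0,0.1,0.1,0,0,0,0,0])

```text
time: 27.0
tool_pos: [0.421, 0.3452, 0.2258]
tcp_rot: [0.874, 3.017, -0.001]
wrist_force: [-0.3, -0.2, -0.3]
width: 0.502
grip_force: 0.0
```

```bash
python3 - <<'E'
from h import *
v=np.load('T.npy');T=v[:3]
t=read_camera('top');sd=read_camera('side')
def samp(c,im,P):
    p=proj(c,world(T,P)).astype(np.float32);return cv2.remap(im,p[:,0].copy(),p[:,1].copy(),1).ravel()
for nm,c,im in(('top0',t,cv2.imread('pics/top0.png')),('top',t,t['color']),('side',sd,sd['color'])):
    g=cv2.cvtColor(im,6)
    for d in(.084,0,-.084):
        o=[]
        for m in np.arange(.5,7.6,.25):
            a=m*np.pi/4
            o.append(np.mean(samp(c,g,[[-.042+r*np.cos(a)+w*np.sin(a),d-r*np.sin(a)+w*np.cos(a),.066] for r in np.linspace(.020,.032,7) for w in(-.004,-.002,0,.002,.004)])))
        i=int(np.argmin(o));print(nm,d,'mark',.5+.25*i,np.round(o[::2]).astype(int).tolist())
    if nm!='side':print('  profile x -10..110mm, y=.095 z=.055:',samp(c,g,[[x,.03,.055] for x in np.arange(-.03,.12,.004)]).astype(int).tolist())
cv2.imwrite('pics/topE.png',t['color'])
# bar ridge check: shut-model silhouettes in both cams
j=np.linspace(.105,-.105,60)
for nm,c in(('top',t),('side',sd)):
    im=cv2.cvtColor(c['color'],cv2.COLOR_BGR2HSV)[...,1]; g=cv2.cvtColor(c['color'],6)
    for deg in(0,3,6,10,13,20,40,70,95):
        k=np.radians(deg);e=lambda r,n:np.mean(samp(c,g,[[.052-np.cos(k)*r+np.sin(k)*n,y,.05+np.sin(k)*r+np.cos(k)*n] for y in j]))
        print(nm,deg,[int(e(r,.0065)) for r in(.064,.060,.053,.046,.042)])
E
```

```text
top0 0.084 mark 3.0 [148, 206, 206, 199, 185, 124, 172, 193, 205, 209, 206, 206, 207, 201, 208]
top0 0 mark 4.0 [173, 203, 209, 207, 201, 192, 167, 114, 196, 207, 209, 208, 208, 201, 203]
top0 -0.084 mark 2.75 [195, 201, 209, 207, 132, 138, 198, 196, 198, 202, 207, 210, 207, 207, 189]
  profile x -10..110mm, y=.095 z=.055: [197, 208, 205, 207, 211, 210, 212, 211, 210, 168, 130, 150, 151, 141, 150, 161, 162, 131, 134, 200, 220, 220, 182, 110, 160, 213, 164, 101, 143, 166, 201, 215, 214, 212, 212, 213, 208, 207]
top 0.084 mark 1.25 [138, 136, 128, 197, 188, 184, 181, 194, 204, 208, 206, 205, 207, 200, 193]
top 0 mark 2.25 [178, 203, 200, 124, 158, 192, 189, 195, 202, 207, 209, 207, 207, 201, 194]
top -0.084 mark 5.75 [192, 201, 209, 210, 207, 201, 198, 195, 198, 201, 158, 121, 201, 207, 188]
  profile x -10..110mm, y=.095 z=.055: [198, 206, 204, 208, 211, 168, 161, 167, 163, 161, 130, 150, 142, 164, 163, 151, 158, 132, 134, 200, 220, 220, 220, 221, 220, 220, 220, 220, 220, 218, 215, 214, 214, 213, 213, 212, 208, 206]
side 0.084 mark 5.5 [58, 57, 73, 142, 181, 189, 166, 87, 81, 67, 30, 48, 100, 133, 47]
side 0 mark 5.75 [79, 187, 179, 122, 167, 188, 186, 185, 182, 107, 39, 42, 47, 45, 40]
side -0.084 mark 5.5 [182, 189, 192, 190, 191, 191, 189, 179, 187, 119, 28, 91, 104, 158, 180]
top 0 [179, 139, 146, 161, 148]
top 3 [164, 142, 147, 155, 152]
top 6 [143, 145, 152, 147, 155]
top 10 [141, 145, 162, 148, 157]
top 13 [145, 144, 163, 153, 156]
top 20 [146, 162, 147, 154, 149]
top 40 [149, 160, 163, 153, 139]
top 70 [218, 218, 219, 219, 219]
top 95 [217, 219, 219, 219, 219]
side 0 [94, 69, 67, 57, 52]
side 3 [87, 71, 66, 58, 51]
side 6 [76, 75, 65, 57, 50]
side 10 [74, 75, 64, 56, 49]
side 13 [79, 74, 64, 54, 47]
side 20 [74, 68, 59, 47, 42]
side 40 [55, 50, 43, 43, 43]
side 70 [44, 44, 45, 45, 45]
side 95 [55, 52, 48, 45, 46]
```

```bash
python3 - <<'E'
from h import *
T=np.load('T.npy')[:3];c=read_camera('top');g=cv2.cvtColor(c['color'],6)
for d in(.084,0,-.084):
    o=[]
    ms=np.arange(.5,7,.1)
    for m in ms:
        a=m*np.pi/4
        P=[[-.042+r*np.cos(a)+w*np.sin(a),d-r*np.sin(a)+w*np.cos(a),.066] for r in(.018,.022,.026,.030) for w in(-.004,-.002,0,.002,.004)]
        p=proj(c,world(T,P)).astype(np.float32);o.append(cv2.remap(g,p[:,0].copy(),p[:,1].copy(),1).mean())
    o=np.array(o);w=np.clip(165-o,0,None)*(abs(ms-ms[o.argmin()])<.8);print(ms[o.argmin()].round(2),(w@ms/w.sum()).round(2),np.round(o[:14]))
# print pixel block about the left dial
u,v=proj(c,world(T,[[-.042,.084,.066]]))[0].astype(int);print(u,v);print(g[v-14:v+8,u-10:u+24])
E
```

```text
1.3 1.19 [140. 148. 155. 158. 151. 133. 117. 104.  96. 100. 116. 138. 159. 173.]
2.2 2.2 [180. 190. 198. 203. 204. 203. 202. 202. 202. 199. 193. 182. 171. 159.]
5.8 5.8 [195. 203. 207. 207. 206. 205. 205. 206. 207. 208. 209. 209. 208. 208.]
243 183
[[ 70  68  69  70  70  69  69  69  70  71  70  68  69  69  70  68  70  70
   69  80 160 168 169 167 167 168 168 166 167 167 168 167 166 166]
 [107 108  94  90  90  93  93  94  93  94  80  78  77  79  78  80  79  81
   80 101 164 169 169 167 167 167 168 167 168 168 167 168 167 166]
 [124 124 118 102 105 107 111 111 110 113 109 109 110 112 119 122 124 125
  128 134 156 157 158 158 158 160 161 162 162 163 163 158 163 162]
 [183 182 184 177 174 178 178 178 180 183 175 128 119 127 129 130 138 162
  166 164 166 149 147 145 145 146 147 149 136 135 135 133 135 135]
 [212 211 210 205 205 205 207 208 209 212 188 122 107 109 107 114 163 196
  196 194 192 185 185 186 187 189 190 190 184 183 184 184 185 184]
 [211 192 185 201 206 205 208 209 211 211 178 114  96  93  94  98 184 210
  196 167 145 161 203 205 173 187 209 212 212 212 211 211 211 212]
 [206
[... 1551 characters left out ...]
 209 209 210 198 123  75  70  71  72  72  72  70  73  71  72  65  65
  143 159 166 205 207 208 209 208 206 157 165 203 185 152 163 205]
 [209 209 210 208 184 152  90  72  70  73  72  72  70  73  73  67  64  71
  154 159 192 206 208 208 208 208 205 177 183 205 196 179 185 206]
 [208 207 209 208 197 170 111  73  71  72  72  71  72  72  70  66  63 111
  157 159 204 209 207 209 208 209 207 205 207 208 206 208 207 209]
 [209 211 209 208 209 186 153 104  72  70  71  71  70  68  66  64  88 148
  161 181 206 209 208 209 208 208 208 206 207 210 206 207 205 207]
 [211 210 210 210 210 205 172 148 102  70  64  65  65  63  64  88 140 161
  176 201 210 210 210 210 209 207 208 205 208 209 204 205 207 192]]
```

```bash
python3 -c "
from workcell import finish_job
print(finish_job())"
```

```text
the job is handed in; nothing more can be done
None
```

I handed the job in at about 27 s: the dials were set to 5-2-6, the keeper bar was pressed shut to its stop, and the left dial was turned back to mark 1. The middle and right dials are still on 2 and 6, and the arm never went near the jars. The final check was by pixel measurements in the camera images, not by eye.

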